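# Roll test for polishing-lathe spindles

## Robot

A 6-joint arm with a two-finger parallel gripper is mounted at the origin on a cart in front of the work surface, level with it; the furniture and walls round the work are solid. World frame = base frame: x ahead of the robot, y to its left, z up, the work surface at z = 0. Lengths are in m, angles in rad, forces in N, time in s.
With the tool pointing down it reaches from about 0.375 to 0.9 m from the base axis. Payload 3.1 kg.
Tool frame: the origin (TCP) lies at the very end of the fingers, on their centre line; the grasp point (between the pads) lies 19 mm behind it; z points along the fingers, y is the line along which they close (so a half turn about z gives the same grasp; the last joint's range is limited). The gripper opens to 87 mm and grips with 3 to 60 N. Pads are 19 mm wide; open, the fingers measure 117 mm over their backs; the gripper's body (75 mm by 190 mm) begins 51 mm behind the grasp point.
Start: joints at [-1.413, 0.527, 1.433, -0, 1.181, -0.178], TCP at [0.207, -0.59, 0.197] pointing down, gripper open.
Joint ranges: [-3.08, 3.08], [-0.75, 2.2], [0.22, 2.44], [-1.43, 4.57], [0, 2.65], [-2.85, 2.85]. Speed limits (rad/s): [2.79, 2.79, 3.14, 3.14, 3.14, 3.14].

## Interface

Orientations are given as [roll, pitch, yaw] about the fixed x, y, z axes, in that order (R = Rz(yaw) Ry(pitch) Rx(roll)).
In Python, from rig import monitor, viewer, bot gives the robot as it stands.
- The arm moves only by the tool carry_out, never from a script. Its argument "commands" is a list of rows, each a list of 3 entries, a list of its own where there are three numbers: the opening, from 0 (shut) to 1 (fully open), then the shift along the tool's x, y, z normalised to -1 to 1, where 1 is 30 cm, then the turn about the tool's z normalised to -1 to 1, where 1 is pi/2 rad. In form: [[claw, [x, y, z], spin], ...]. A call has exactly 10 rows; each row is the pose to reach, as a shift and turn from the pose commanded when the call began, along the tool's axes at that moment; what a row does not reach only later rows make up. A row lasts 1/12 s, in which the tool goes at most 41.7 mm and 7.16 degrees, less where a joint would pass 70% of its speed; a pose out of reach is approached as far as the arm can. A call with a number of a shift or a turn outside -1 to 1 is refused whole. A call with a gripper value outside its range is refused whole. The fingers move at their own pace and stop on an object; "grip_force" is the grip in N (left out, the last holds). Time passes only in rows, so rows that repeat a pose let the fingers close, or fill a call up. It gives the time, the measured TCP pose, the force, the opening and the grip force at its end, in the units of the state.
- monitor.sense(): the state, without advancing time (a new reading comes with each control period).
- viewer.snapshot(name): name is "scene" or "top" or "wrist"; returns a dict with "pixels" (384x512x3 uint8, red, green, blue), "fx", "fy", "cx", "cy" (pixels), "T" (4x4, takes a point from camera to world coordinates). Camera axes: x right, y down, z forward; pixel columns grow to the right and rows downward; lengths in m; the calibration is good to about 2 mm. A picture is of the moment at which its call begins. There is no depth.
- bot.hand_in(): hands the job in; it is judged then, once.
The state is a dict: "clock": time; "qpos": joint angles; "qvel": joint speeds; "effort": joint torques, N m; "tcp_pos": TCP position; "tool_rot": TCP orientation; "force": force on the tool from outside, world axes, zero at the start; "wrist_torque": the same for the moment, N m; "width": opening from 0.0 (shut) to 1.0 (fully open); "finger_force": force on a finger pad.
Only numpy, scipy, OpenCV 4.12 (cv2) and the standard library are available. Lean on these libraries where they do the work, as an engineer would, in place of code of your own. Each camera call takes 0.05 s, during which the arm holds its last target. There are 200 camera calls.

## Task

Two steel spindles from the polishing lathe lie on the bench, one straight and one bent. Roll-test the straight one: lower it onto the high end of the sloping test plate, lying across the slope, and let go so that it rolls down freely to rest against the stop bar at the low end. The bent one would only rock and wobble, so reject it: put it in the shallow metal tray.

Things in the scene. Friction and masses are not known exactly. Their poses are not given: they have to be found in the camera images.
- straight_spindle: The straight spindle: a plain bright steel bar, 18 mm diameter, 90 mm long, 0.17 kg, lying on its side on the bench and free to roll. Origin at its centre (on the bar's axis, half-way along; 9 mm above what it lies on). Its x axis runs along the bar; y and z turn as it rolls.
- bent_spindle: The bent spindle: the same bright steel bar, 18 mm diameter, 90 mm along, but with a kink of 24 degrees in the middle, so that it is a shallow V lying flat on the bench. Origin at its centroid, 9 mm above what it lies on and 5 mm from the kink's axis towards the inside of the V (+y side). Its x axis runs from end to end, its y axis points to the V's open side.
- test_plate: Test plate: fixed flat dark steel plate, 250 mm (x) by 150 mm (y), sloping 4 deg down to its -x end. Origin: middle of its upper face, 27 mm above the bench; +x points up the slope, z square to the face. Stop bar at the low end: 12 mm high, inner side at x = -115 mm. Rims 8 mm high along both long sides, 142 mm apart; none at the high end. A spindle let go on it rolls down in about 1 s.
- scrap_tray: The reject tray: a fixed shallow open steel tray standing on the bench, 130 mm (x) by 150 mm (y) outside, 20 mm high, walls and floor about 3 mm. Origin in the middle of its underside; z up.
Not all that is in view belongs to the job. What is shaped like the straight_spindle but blue, green or red is not meant.

How it is judged:
On the way, in this order (a step that is already met when the one before it is completed fails the run):
1. the straight spindle is lowered in the gripper onto (or within 11 mm of) the upper half of the plate, lying across the slope to 15 degrees (contact force between straight_spindle and the fingers above 0.3 N and x of straight_spindle in the frame of test_plate between 0.025 and 0.125 m and y of straight_spindle in the frame of test_plate between -0.05 and 0.05 m and z of straight_spindle in the frame of test_plate between 0.004 and 0.02 m and angle between the x axis of straight_spindle and the y axis of test_plate, either way round below 0.26 rad), for 0.05 s.
2. the straight spindle rolls past the middle of the plate on its own, untouched by the gripper (contact force between straight_spindle and the fingers below 0.05 N and angular speed of straight_spindle above 2 rad/s and x of straight_spindle in the frame of test_plate between -0.08 and 0.02 m and z of straight_spindle in the frame of test_plate between 0.004 and 0.014 m), for 0.05 s.
At the end, for the whole second after the job is handed in: The straight spindle lies at rest on the plate against the stop bar (within 12 mm of it, along it to 10 degrees), having rolled there by itself; the bent spindle lies at rest inside the tray, down on its floor (centroid less than 22 mm above the tray's underside) (x of straight_spindle in the frame of test_plate between -0.115 and -0.094 m and z of straight_spindle in the frame of test_plate between 0.004 and 0.014 m and y of straight_spindle in the frame of test_plate between -0.06 and 0.06 m and angle between the x axis of straight_spindle and the y axis of test_plate, either way round below 0.17 rad and linear speed of each of straight_spindle, bent_spindle below 0.02 m/s and angular speed of straight_spindle below 1 rad/s and x of bent_spindle in the frame of scrap_tray between -0.062 and 0.062 m and y of bent_spindle in the frame of scrap_tray between -0.072 and 0.072 m and z of bent_spindle in the frame of scrap_tray between 0 and 0.022 m); the robot touches nothing.
It also fails if it takes over 69 s, if anything falls off the work surface, if the arm or the gripper's body presses on something with over 40 N, if the wrist force passes 120 N, or if a joint passes its speed limit or range.

## Working session

There is one attempt and no reset: what is moved stays moved. The work goes in short steps, Python scripts to look and compute and a tool call to move; the robot and the scene stay as the last step left them, time stands still between calls to the robot, and variables do not carry over. Pictures are saved under pics/ and viewed, at most 10 in all, crops included, and the job is handed in when it is done.

Besides the shell and the picture viewer there is one more tool, called after "Emit:" by a JSON object that holds its "method" and its "body". carry_out: Moves the arm, as the interface text tells. Scaled input: -1 to 1 covers 30 cm each way for a shift and pi/2 rad each way for a turn. Its arguments: {"type":"object","properties":{"commands":{"type":"array","items":{"type":"array"}},"grip_force":{"type":"number"}},"required":["commands"]}

```bash
ls; mkdir -p pics; python3 - <<'E'
from rig import monitor, viewer, bot
import cv2
for n in ("scene","top"):
    s=viewer.snapshot(n); cv2.imwrite(f"pics/{n}0.png",s["pixels"][:,:,::-1]); print(n,s["fx"],s["fy"],s["cx"],s["cy"],s["T"])
st=monitor.sense(); print(st)
E
```

```text
pics
scene 390.21118936632655 390.21118936632655 255.23757701472724 191.13974111130713 [[-0.89577542 -0.31262704  0.31599165  0.043065  ]
 [-0.44443337  0.61697529 -0.64947708  0.83768537]
 [ 0.00808506 -0.72222284 -0.69161319  0.85336713]
 [ 0.          0.          0.          1.        ]]
top 364.43651573301565 364.43651573301565 249.72851003444387 194.5809691886203 [[ 0.02915631 -0.99746729  0.06487613  0.32855481]
 [-0.99943212 -0.03018752 -0.01497185  0.08129467]
 [ 0.01689238 -0.06440276 -0.997781    1.29405615]
 [ 0.          0.          0.          1.        ]]
{'clock': 0.1, 'qpos': array([-1.41250112e+00,  5.28367062e-01,  1.43375195e+00, -2.76521118e-05,
        1.18140750e+00, -1.78471147e-01]), 'qvel': array([ 0.00106278, -0.0012944 , -0.00410676, -0.00150826,  0.00079527,
        0.00049624]), 'effort': array([ 4.95683598e-04, -4.40986204e+01, -1.77150822e+01,  6.33980683e-02,
        5.34007244e-02, -4.80819472e-05]), 'tcp_pos': array([ 0.20644782, -0.5891787 ,  0.19648038]), 'tool_rot': array([-3.13968498e+00, -3.18152046e-04,  3.36776569e-01]), 'force': array([0.05875419, 1.30313456, 0.40459284]), 'wrist_torque': array([0.01669727, 0.0418128 , 0.00111438]), 'finger_force': 0.0, 'width': 0.9996885141800625}
```

View pics/top0.png

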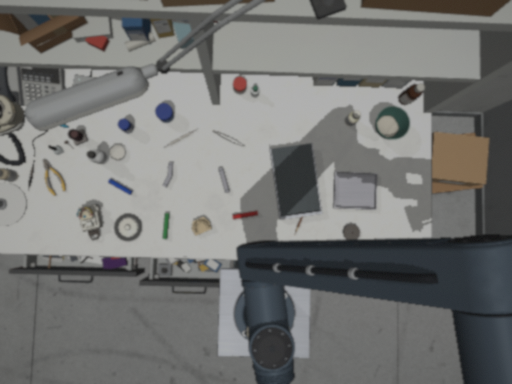

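View pics/scene0.png

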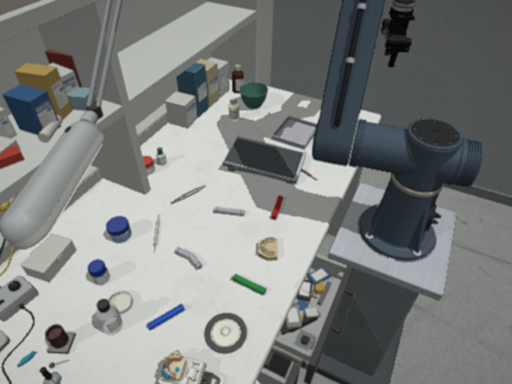

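```bash
cat > h.py <<'E'
import numpy as np, cv2
from rig import monitor, viewer, bot
def ray(s,uv,z):
    uv=np.atleast_2d(np.asarray(uv,float))
    d=np.c_[(uv[:,0]-s["cx"])/s["fx"],(uv[:,1]-s["cy"])/s["fy"],np.ones(len(uv))]@s["T"][:3,:3].T
    o=s["T"][:3,3]; return o+d*((z-o[2])/d[:,2])[:,None]
def contours(s,roi,lo,hi,amin):
    x0,y0,x1,y1=roi; hsv=cv2.cvtColor(s["pixels"],cv2.COLOR_RGB2HSV)[y0:y1,x0:x1]
    m=cv2.inRange(hsv,lo,hi)
    cs,_=cv2.findContours(m,cv2.RETR_EXTERNAL,cv2.CHAIN_APPROX_NONE,offset=(x0,y0))
    return [c[:,0] for c in cs if cv2.contourArea(c)>amin]
E
python3 - <<'E'
from h import *
s=viewer.snapshot("top"); p=s["pixels"]
for roi in [(205,155,245,205),(150,150,190,200)]:
    for c in contours(s,roi,(0,0,0),(180,60,185),30):
        w=ray(s,c,.009)[:,:2]; r=cv2.minAreaRect(w.astype(np.float32)); print("spindle",c.mean(0),r,ray(s,cv2.minAreaRect(c)[0],.009))
for c in contours(s,(255,130,335,230),(0,0,0),(180,255,110),500):
    r=cv2.minAreaRect(ray(s,c,.027)[:,:2].astype(np.float32)); print("plate",r,cv2.boxPoints(cv2.minAreaRect(c)))
for c in contours(s,(325,160,385,220),(0,0,0),(180,255,150),100):
    print("tray",len(c),cv2.minAreaRect(c), cv2.minAreaRect(ray(s,c,.01)[:,:2].astype(np.float32)))
a=cv2.resize(p[130:230,140:390],None,fx=3,fy=3,interpolation=cv2.INTER_CUBIC)
q=viewer.snapshot("scene")["pixels"]
b=cv2.resize(q[110:230,150:340],(475,300),interpolation=cv2.INTER_CUBIC)
o=np.zeros((600,750,3),np.uint8); o[:300]=a; o[300:,:475]=b
cv2.imwrite("pics/c1.png",o[:,:,::-1])
E
```

```text
spindle [224.5 179.5] ((0.4631701409816742, 0.15291360020637512), (0.17441263794898987, 0.1384919136762619), 1.8396787643432617) [[0.4628725  0.15283492 0.009     ]]
spindle [169.5 174.5] ((0.4748955965042114, 0.3477230966091156), (0.1753201186656952, 0.13790105283260345), 2.28432559967041) [[0.47460436 0.34747465 0.009     ]]
plate ((0.4702293872833252, -0.10706061124801636), (0.25418344140052795, 0.18458816409111023), 9.042167663574219) [[267.6227  147.23329]
 [319.61057 140.14403]
 [329.3469  211.54362]
 [277.35904 218.63289]]
tray 219 ((354.5, 184.5), (49.0, 59.0), 90.0) ((0.45956337451934814, -0.31100839376449585), (0.1750301718711853, 0.21224550902843475), 1.8262711763381958)
```

View pics/c1.png

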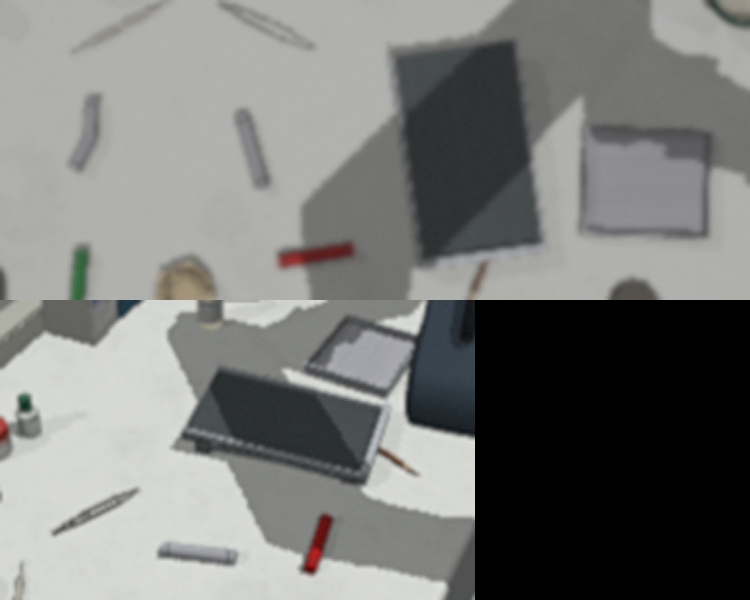

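The top crop (scale 3, offset 140,130) shows the bent spindle near (168,174), the straight one near (224,179), and the plate at about (270,146)–(320,211). The bright stop bar is at the plate's near-robot end, and the tray is around (355,190). I'll tighten the segmentation.

```bash
python3 - <<'E'
from h import *
s=viewer.snapshot("top"); p=s["pixels"]; g=cv2.cvtColor(p,cv2.COLOR_RGB2GRAY)
def otsu(roi,inv=True,t=None):
    x0,y0,x1,y1=roi; r=g[y0:y1,x0:x1]
    t,m=cv2.threshold(r,t or 0,255,(cv2.THRESH_BINARY_INV if inv else 0)|(0 if t else cv2.THRESH_OTSU))
    cs,_=cv2.findContours(m,cv2.RETR_EXTERNAL,cv2.CHAIN_APPROX_NONE,offset=(x0,y0)); c=max(cs,key=cv2.contourArea)[:,0]
    full=np.zeros_like(g); cv2.drawContours(full,[c],-1,255,-1); yx=np.argwhere(full); print("t",t,len(yx)); return c,yx[:,::-1]
for n,roi in (("straight",(210,160,240,197)),("bent",(158,156,180,192))):
    c,f=otsu(roi); w=ray(s,f,.009)[:,:2].astype(np.float32)
    v=cv2.fitLine(w,cv2.DIST_L2,0,.01,.01).ravel()
    print(n,w.mean(0),"yaw",np.degrees(np.arctan2(v[1],v[0])),cv2.minAreaRect(w))
c,f=otsu((260,135,335,225),t=85); w=ray(s,c,.027)[:,:2].astype(np.float32)
print("plate",cv2.minAreaRect(w),cv2.minAreaRect(c))
x0,y0=330,165
print(g[165:215:3,330:382:3])
for uv in [(333.5,172),(377,173),(332.5,208.5),(375.5,209)]: print(ray(s,uv,.02))
for uv in [(270.7,146),(311.7,143.3),(280,216.7),(320.7,210.7)]: print(ray(s,uv,.027))
E
```

```text
t 153.0 183
straight [0.46374127 0.15504785] yaw 18.894749 ((0.464483380317688, 0.1553182154893875), (0.09881000965833664, 0.023668738082051277), 18.496763229370117)
t 152.0 167
bent [0.47648904 0.3492675 ] yaw -10.987682 ((0.47666460275650024, 0.34836825728416443), (0.02741667628288269, 0.09533696621656418), 78.57434844970703)
t 85.0 2720
plate ((0.4692703187465668, -0.0962110236287117), (0.24129214882850647, 0.14659443497657776), 9.7656888961792) ((295.36663818359375, 179.5931396484375), (68.44037628173828, 41.523983001708984), 81.63410949707031)
[[153 164 115 115 116 114 116 115 116 116 117 116 116 116 116 116 114 116]
 [175 169 119 116 116 117 116 114 115 115 115 116 116 116 116 117 116 115]
 [176 158 112 102  99 100  99 108 113 112 111 111 114 112 114 116 116 115]
 [175 149 118  90  88  85  84  84  86  82  81  81  82  80  84  85 110 116]
 [175 154 136 119 111 109 100 113 128 116 103  92  91  91  92  76 101 113]
 [176 139 136 144 145 144 142 141 141 139 133  95  93  93  93  75 101 111]
 [175 136 135 140 143 142 140 140 139 139 138 129 127 127 115  80 104 112]
 [177 128 131 141 14
[... 350 characters left out ...]
173]
 [177 133 135 140 143 142 142 142 142 142 142 143 143 143 141 101 168 173]
 [175 124 128 133 141 143 143 142 142 142 141 141 140 141 140 103 167 173]
 [175 139 135 118 113 109 108 110 114 115 113 103  99 100 110 100 167 172]
 [177 175 172 167 166 166 166 166 165 160 158 154 154 152 155 159 168 173]
 [176 177 176 176 176 176 177 176 175 175 175 175 174 173 172 172 171 175]]
[[ 0.50022425 -0.23124718  0.02      ]]
[[ 0.50150212 -0.38575929  0.02      ]]
[[ 0.3712639  -0.22956872  0.02      ]]
[[ 0.37399971 -0.38128916  0.02      ]]
[[ 0.58437122 -0.0064817   0.027     ]]
[[ 0.59870188 -0.1509173   0.027     ]]
[[ 0.33711499 -0.04514751  0.027     ]]
[[ 0.36214021 -0.18669045  0.027     ]]
```

```bash
cat >> h.py <<'E'
def go(target,yaw=None,st=None):
    "normalised shift (tool axes) and spin to world TCP target / yaw (deg, mod 180)"
    st=st or monitor.sense(); y0=st["tool_rot"][2]; c,s=np.cos(y0),np.sin(y0)
    d=np.array(target)-st["tcp_pos"]
    out=np.array([c*d[0]+s*d[1],s*d[0]-c*d[1],-d[2]])/.3
    sp=0
    if yaw is not None:
        e=(np.degrees(y0)-yaw+90)%180-90; sp=e/90
    print("t",round(st["clock"],2),"tcp",st["tcp_pos"].round(4),"yaw",round(np.degrees(y0),1),"w",round(st["width"],3),"ff",round(st["finger_force"],1),"q6",round(st["qpos"][5],2),"-> shift",out.round(3),"spin",round(sp,3))
E
python3 -c "
from h import *
go([.464,.155,.15],18.7)"
```

```text
t 0.25 tcp [ 0.2065 -0.5895  0.1969] yaw 19.3 w 1.002 ff 0.0 q6 -0.18 -> shift [ 1.63  -2.059  0.156] spin 0.007
```

Emit:
{"method": "carry_out", "body": {"commands": [[1, [0.8, -1.0, 0.05], 0], [1, [0.8, -1.0, 0.05], 0], [1, [0.8, -1.0, 0.05], 0], [1, [0.8, -1.0, 0.05], 0], [1, [0.8, -1.0, 0.05], 0], [1, [0.8, -1.0, 0.05], 0], [1, [0.8, -1.0, 0.05], 0], [1, [0.8, -1.0, 0.05], 0], [1, [0.8, -1.0, 0.05], 0], [1, [0.8, -1.0, 0.05], 0]], "grip_force": 25}}

```text
clock: 1.08
tcp_pos: [0.3331, -0.2207, 0.1819]
tool_rot: [-3.136, 0.001, 0.341]
force: [-0.5, 0.4, 0.2]
width: 1.003
finger_force: 0.0
```

```bash
python3 -c "
from h import *
go([.464,.155,.15],18.7)"
```

```text
t 1.08 tcp [ 0.3331 -0.2207  0.1819] yaw 19.5 w 1.003 ff 0.0 q6 0.36 -> shift [ 0.83  -1.034  0.106] spin 0.009
```

Emit:
{"method": "carry_out", "body": {"commands": [[1, [0.83, -1.0, 0.1], 0], [1, [0.83, -1.0, 0.1], 0], [1, [0.83, -1.0, 0.1], 0], [1, [0.83, -1.0, 0.1], 0], [1, [0.83, -1.0, 0.1], 0], [1, [0.83, -1.0, 0.1], 0], [1, [0.83, -1.0, 0.1], 0], [1, [0.83, -1.0, 0.1], 0], [1, [0.83, -1.0, 0.1], 0], [1, [0.83, -1.0, 0.1], 0]]}}

```text
clock: 1.92
tcp_pos: [0.4721, 0.1422, 0.1523]
tool_rot: [-3.141, -0.003, 0.34]
force: [-0.1, -0.5, -0.2]
width: 0.997
finger_force: 0.0
```

```bash
python3 - <<'E'
from h import *
s=viewer.snapshot("wrist"); cv2.imwrite("pics/w1.png",s["pixels"][:,:,::-1]); print(s["T"].round(3),s["fx"])
d=np.linalg.inv(s["T"])@np.array([.464,.155,.009,1]); print(d[:2]/d[2]*s["fx"]+[s["cx"],s["cy"]])
go([.464,.155,.06],18.7)
E
```

```text
[[ 0.333 -0.9   -0.279  0.55 ]
 [-0.943 -0.319 -0.098  0.169]
 [-0.001  0.296 -0.955  0.34 ]
 [ 0.     0.     0.     1.   ]] 313.06541898553274
[243.38640798 172.6811931 ]
t 1.97 tcp [0.4726 0.1427 0.1522] yaw 19.5 w 1.001 ff 0.0 q6 1.29 -> shift [-0.013 -0.048  0.307] spin 0.009
```

View pics/w1.png

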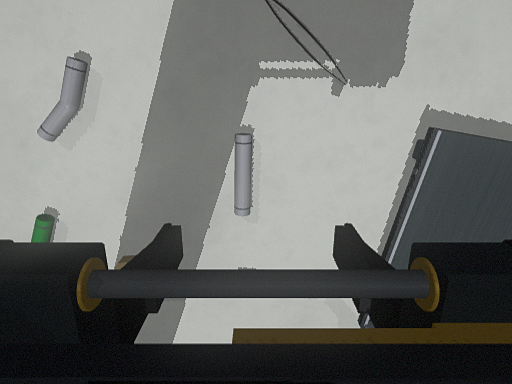

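The wrist view shows the straight spindle at about (243,174), upright in the image and so already aligned. The bent one is at about (66,98), and the fingers straddle column 258. I'll measure both here.

```bash
python3 - <<'E'
from h import *
s=viewer.snapshot("wrist"); p=s["pixels"].astype(int); g=cv2.cvtColor(s["pixels"],cv2.COLOR_RGB2GRAY)
print(p[175,225:275,:].mean(1).round().astype(int)); print(p[70,55:105].tolist()[::3])
# steel is bluish: blue-red
b=(p[:,:,2]-p[:,:,0])
print(b[175,225:265],b[70,55:95])
m=((b>4)&(g<190)).astype(np.uint8)
for n,(x0,y0,x1,y1) in (("straight",(225,120,262,225)),("bent",(30,40,100,150))):
    cs,_=cv2.findContours(m[y0:y1,x0:x1],cv2.RETR_EXTERNAL,cv2.CHAIN_APPROX_NONE,offset=(x0,y0)); c=max(cs,key=cv2.contourArea)[:,0]
    w=ray(s,c,.009)[:,:2].astype(np.float32); r=cv2.minAreaRect(w); M=cv2.moments(w[:,None]); v=cv2.fitLine(w,cv2.DIST_L2,0,.01,.01).ravel()
    print(n,c.min(0),c.max(0),r,"centroid",M["m10"]/M["m00"],M["m01"]/M["m00"],"yaw",np.degrees(np.arctan2(v[1],v[0])))
E
```

```text
[105 186 183 182 182 181 182 182 184 194  94 112 125 131 140 148 149 149
 152 146 145 141 133 127 117 107  95 137 127 172 176 174 172 171 172 182
 181 183 180 184 181 184 183 182 183 184 179 183 180 183]
[[184, 185, 180], [180, 184, 179], [179, 184, 179], [190, 194, 187], [132, 133, 139], [146, 146, 151], [130, 132, 139], [74, 81, 81], [86, 89, 91], [109, 111, 113], [82, 85, 87], [112, 115, 111], [176, 179, 175], [179, 180, 177], [183, 185, 180], [179, 181, 177], [179, 183, 177]]
[-1 -1 -1 -2 -2 -3 -5 -3 -4 -2  5  5  6  5  7  4  6  8  7  6  4  5  6  3
  3  2  3  0 -2 -2  0  1 -1 -1 -1 -3 -3 -1 -2 -1] [-4  0 -2 -1 -2 -1  0 -2 -3 -3  3  8  7  7  5  5  7  7  9  7  6  7  3  2
  5  5  4  4  4 -3  5  2 -1 -1  0  0 -1 -1 -3 -2]
straight [235 135] [251 216] ((0.4595746397972107, 0.1550275683403015), (0.09212490916252136, 0.016922613605856895), 17.306615829467773) centroid 0.4641832400102966 0.15695439155669139 yaw 17.35797
bent [38 58] [ 81 140] ((0.47294503450393677, 0.3528691530227661), (0.02326761931180954, 0.09157447516918182), 77.38544464111328) centroid 0.47519220223400493 0.35390925843952736 yaw -13.175057
```

Emit:
{"method": "carry_out", "body": {"commands": [[1, [-0.016, -0.045, 0.1], 0.015], [1, [-0.016, -0.045, 0.22], 0.015], [1, [-0.016, -0.045, 0.33], 0.015], [1, [-0.016, -0.045, 0.42], 0.015], [1, [-0.016, -0.045, 0.47], 0.015], [1, [-0.016, -0.045, 0.493], 0.015], [0.7, [-0.016, -0.045, 0.493], 0.015], [0.5, [-0.016, -0.045, 0.493], 0.015], [0.3, [-0.016, -0.045, 0.493], 0.015], [0.0, [-0.016, -0.045, 0.493], 0.015]]}}

```text
clock: 2.85
tcp_pos: [0.4619, 0.149, 0.0057]
tool_rot: [3.141, -0.003, 0.313]
force: [1.0, -0.8, -0.1]
width: 0.782
finger_force: 0.0
```

Emit:
{"method": "carry_out", "body": {"commands": [[0, [0, 0, 0], 0], [0, [0, 0, 0], 0], [0, [0, 0, 0], 0], [0, [0, 0, 0], 0], [0, [0, 0, -0.05], 0], [0, [0, 0, -0.15], 0], [0, [0, 0, -0.28], 0], [0, [0, 0, -0.4], 0], [0, [0, 0, -0.4], 0], [0, [0, 0, -0.4], 0]]}}

```text
clock: 3.68
tcp_pos: [0.4625, 0.1495, 0.1266]
tool_rot: [3.14, -0.006, 0.314]
force: [0.2, 0.2, -0.6]
width: 0.041
finger_force: 0.0
```

```bash
python3 - <<'E'
from h import *
s=viewer.snapshot("wrist"); cv2.imwrite("pics/w2.png",s["pixels"][:,:,::-1])
go([.554,-.083,.1],9.3+90)
go([.554,-.083,.1],9.3)
E
```

```text
t 3.73 tcp [0.4609 0.1493 0.125 ] yaw 18.0 w 0.029 ff 0.0 q6 1.34 -> shift [0.056 0.832 0.083] spin -0.904
t 3.73 tcp [0.4609 0.1493 0.125 ] yaw 18.0 w 0.029 ff 0.0 q6 1.34 -> shift [0.056 0.832 0.083] spin 0.096
```

View pics/w2.png

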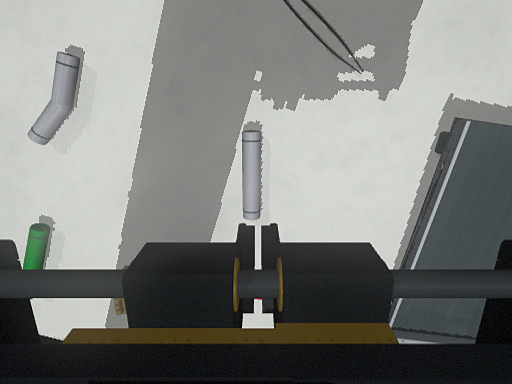

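The grip missed: the fingers were still closing when I lifted. The bar still lies at (251,175), so I'll remeasure and repeat, waiting longer for the fingers.

Emit:
{"method": "carry_out", "body": {"commands": [[0.6, [0, 0, 0], 0], [0.6, [0, 0, 0], 0], [0.6, [0, 0, 0], 0], [0.6, [0, 0, 0], 0], [0.6, [0, 0, 0], 0], [0.6, [0, 0, 0], 0], [0.6, [0, 0, 0], 0], [0.6, [0, 0, 0], 0], [0.6, [0, 0, 0], 0], [0.6, [0, 0, 0], 0]]}}

```text
clock: 4.57
tcp_pos: [0.4609, 0.1492, 0.1245]
tool_rot: [3.142, -0.0, 0.313]
force: [-1.0, 0.1, -0.1]
width: 0.591
finger_force: 0.0
```

```bash
python3 - <<'E'
from h import *
s=viewer.snapshot("wrist"); p=s["pixels"].astype(int); g=cv2.cvtColor(s["pixels"],cv2.COLOR_RGB2GRAY)
m=(((p[:,:,2]-p[:,:,0])>2)&(g<190)).astype(np.uint8); x0,y0,x1,y1=235,120,270,221
cs,_=cv2.findContours(m[y0:y1,x0:x1],cv2.RETR_EXTERNAL,cv2.CHAIN_APPROX_NONE,offset=(x0,y0)); c=max(cs,key=cv2.contourArea)[:,0]
w=ray(s,c,.009)[:,:2].astype(np.float32); print(c.min(0),c.max(0),cv2.minAreaRect(w))
z=np.linalg.inv(s["T"])@np.array([.4635,.155,.009,1]); print(z[:2]/z[2]*s["fx"]+[s["cx"],s["cy"]])
go([.4635,.155,.004],18)
E
```

```text
[242 128] [260 218] ((0.4601367115974426, 0.15488918125629425), (0.09309739619493484, 0.01763748750090599), 17.98162269592285)
[252.13544047 171.86904149]
t 4.62 tcp [0.4608 0.1492 0.1245] yaw 17.9 w 0.593 ff 0.0 q6 1.34 -> shift [ 0.014 -0.016  0.402] spin -0.001
```

Emit:
{"method": "carry_out", "body": {"commands": [[0.6, [0.005, -0.017, 0.1], 0], [0.6, [0.005, -0.017, 0.22], 0], [0.6, [0.005, -0.017, 0.31], 0], [0.6, [0.005, -0.017, 0.37], 0], [0.5, [0.005, -0.017, 0.402], 0], [0.2, [0.005, -0.017, 0.402], 0], [0, [0.005, -0.017, 0.402], 0], [0, [0.005, -0.017, 0.402], 0], [0, [0.005, -0.017, 0.402], 0], [0, [0.005, -0.017, 0.402], 0]]}}

```text
clock: 5.45
tcp_pos: [0.4616, 0.1546, 0.005]
tool_rot: [3.141, -0.003, 0.313]
force: [1.1, 0.7, 0.7]
width: 0.234
finger_force: 0.0
```

Emit:
{"method": "carry_out", "body": {"commands": [[0, [0, 0, 0], 0], [0, [0, 0, 0], 0], [0, [0, 0, 0], 0], [0, [0, 0, 0], 0], [0, [0, 0, 0], 0], [0, [0, 0, 0], 0], [0, [0, 0, 0], 0], [0, [0, 0, 0], 0], [0, [0, 0, 0], 0], [0, [0, 0, 0], 0]]}}

```text
clock: 6.28
tcp_pos: [0.4606, 0.1545, 0.0038]
tool_rot: [-3.142, 0.0, 0.313]
force: [-0.0, 0.6, 0.9]
width: 0.007
finger_force: 0.0
```

Emit:
{"method": "carry_out", "body": {"commands": [[0, [0, 0, -0.1], 0], [0, [0, 0, -0.2], 0], [0, [0, 0, -0.3], 0], [0, [0, 0, -0.4], 0], [0, [0, 0, -0.4], 0], [0, [0, 0, -0.4], 0], [0, [0, 0, -0.4], 0], [0, [0, 0, -0.4], 0], [0, [0, 0, -0.4], 0], [0, [0, 0, -0.4], 0]]}}

```text
clock: 7.12
tcp_pos: [0.4598, 0.1544, 0.1227]
tool_rot: [-3.141, 0.003, 0.313]
force: [0.1, 0.0, 0.3]
width: 0.005
finger_force: 0.0
```

```bash
python3 - <<'E'
from h import *
o=np.zeros((384,800,3),np.uint8); o[:,:512]=viewer.snapshot("wrist")["pixels"]
q=viewer.snapshot("scene")["pixels"][150:310,150:294]; o[:320,512:]=cv2.resize(q,(288,320))
cv2.imwrite("pics/w3.png",o[:,:,::-1]); go([.4635,.155,.004],18)
E
```

```text
t 7.22 tcp [0.4602 0.1544 0.123 ] yaw 17.9 w 0.009 ff 0.0 q6 1.35 -> shift [0.011 0.002 0.397] spin -0.001
```

View pics/w3.png

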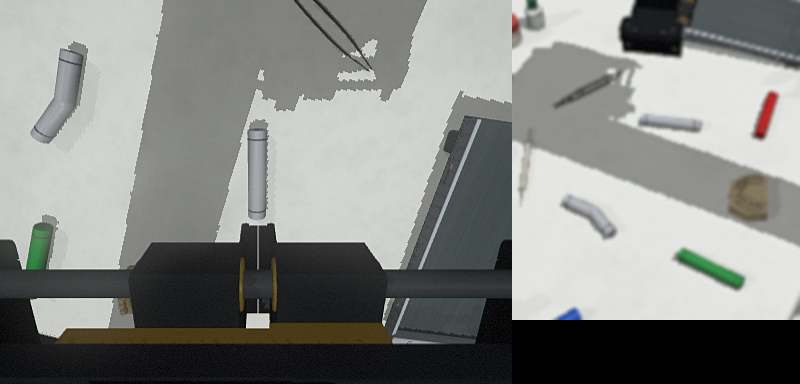

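The picture shows the bar untouched at (257,173) and the closed fingertips at about (258,226). I'll check where the reported TCP should project.

```bash
python3 - <<'E'
from h import *
s=viewer.snapshot("wrist"); st=monitor.sense(); t=st["tcp_pos"]; print(t,st["tool_rot"],s["T"].round(3)[:3])
def pr(P): z=np.linalg.inv(s["T"])@np.r_[P,1]; return (z[:2]/z[2]*s["fx"]+[s["cx"],s["cy"]]).round(1)
print("tcp",pr(t),"19 back",pr(t+[0,0,.019]),"bench below",pr([t[0],t[1],0.009]))
for z in (.0,.009,.018): print(ray(s,[(257,129),(257,218),(257,173.5)],z).round(4).tolist())
# independent: straight in scene
q=viewer.snapshot("scene"); print("scene", ray(q,[(150+(640+700-1024)/4,150+123/2)],.009))
E
```

```text
[0.46033465 0.15443261 0.12319367] [-3.14125990e+00  1.41594934e-03  3.13145199e-01] [[ 0.308 -0.907 -0.287  0.539]
 [-0.952 -0.294 -0.092  0.179]
 [-0.001  0.301 -0.954  0.31 ]]
tcp [256.5 222.7] 19 back [256.3 235.8] bench below [256.9 176.1]
[[0.5035, 0.1683, 0.0], [0.4136, 0.1393, 0.0], [0.4606, 0.1545, 0.0]]
[[0.5046, 0.1687, 0.009], [0.4173, 0.1405, 0.009], [0.4629, 0.1552, 0.009]]
[[0.5056, 0.169, 0.018], [0.4209, 0.1416, 0.018], [0.4651, 0.1559, 0.018]]
scene [[0.45945316 0.15810904 0.009     ]]
```

Emit:
{"method": "carry_out", "body": {"commands": [[0.5, [0.005, 0, 0], 0], [0.5, [0.005, 0, 0], 0], [0.5, [0.005, 0, 0], 0], [0.5, [0.005, 0, 0.0], 0], [0.5, [0.005, 0, 0.1], 0], [0.5, [0.005, 0, 0.2], 0], [0.5, [0.005, 0, 0.29], 0], [0.5, [0.005, 0, 0.35], 0], [0.5, [0.005, 0, 0.397], 0], [0.5, [0.005, 0, 0.397], 0]]}}

```text
clock: 8.15
tcp_pos: [0.4603, 0.1547, 0.0024]
tool_rot: [-3.14, 0.005, 0.313]
force: [-0.3, 0.5, 0.2]
width: 0.496
finger_force: 0.0
```

```bash
python3 - <<'E'
from h import *
np.savez("/tmp/a.npz",w=viewer.snapshot("wrist")["pixels"],s=viewer.snapshot("scene")["pixels"]); go([.461,.1545,.004],18)
E
```

```text
t 8.25 tcp [0.462  0.155  0.0046] yaw 17.9 w 0.497 ff 0.0 q6 1.35 -> shift [-0.004  0.     0.002] spin -0.001
```

Emit:
{"method": "carry_out", "body": {"commands": [[0.3, [0, 0, 0], 0], [0.3, [0, 0, 0], 0], [0.3, [0, 0, 0], 0], [0.2, [0, 0, 0], 0], [0.1, [0, 0, 0], 0], [0.1, [0, 0, 0], 0], [0.1, [0, 0, 0], 0], [0.1, [0, 0, 0], 0], [0.1, [0, 0, 0], 0], [0.1, [0, 0, 0], 0]], "grip_force": 20}}

```text
clock: 9.08
tcp_pos: [0.4621, 0.155, 0.0047]
tool_rot: [-3.142, 0.0, 0.313]
force: [-0.0, -0.5, -0.6]
width: 0.106
finger_force: 0.0
```

```bash
python3 - <<'E'
from h import *
a=np.load("/tmp/a.npz"); w=viewer.snapshot("wrist")["pixels"]; q=viewer.snapshot("scene")["pixels"]; go([.461,.1545,.004],18)
o=np.zeros((600,800,3),np.uint8)
for i,(ww,qq) in enumerate(((a["w"],a["s"]),(w,q))):
    o[300*i:300*i+300,:400]=cv2.resize(ww,(400,300)); o[300*i:300*i+300,400:]=cv2.resize(qq[130:280,130:330],(400,300))
cv2.imwrite("pics/w4.png",o[:,:,::-1])
E
```

```text
t 9.18 tcp [0.4621 0.1549 0.0047] yaw 17.9 w 0.101 ff 0.0 q6 1.35 -> shift [-0.004  0.     0.002] spin -0.001
```

View pics/w4.png

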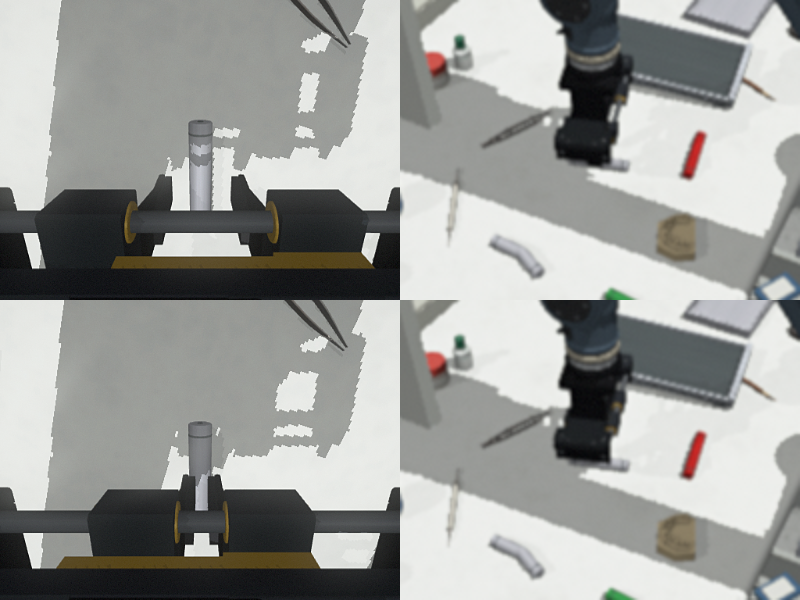

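With the gap at 0.1, narrower than the bar, the bar still shows underneath and between the fingers and hasn't moved. So the tips pass above it: the true tips are higher than reported. I'll open and feel downwards in small steps.

Emit:
{"method": "carry_out", "body": {"commands": [[0.45, [0, 0, 0], 0], [0.45, [0, 0, 0], 0], [0.45, [0, 0, 0], 0], [0.45, [0, 0, 0], 0], [0.45, [0, 0, 0], 0], [0.45, [0, 0, 0], 0], [0.45, [0, 0, 0.005], 0], [0.45, [0, 0, 0.01], 0], [0.45, [0, 0, 0.015], 0], [0.45, [0, 0, 0.015], 0]]}}

```text
clock: 10.02
tcp_pos: [0.4619, 0.1549, -0.0001]
tool_rot: [-3.141, 0.001, 0.313]
force: [1.1, 0.5, -0.6]
width: 0.451
finger_force: 0.0
```

Emit:
{"method": "carry_out", "body": {"commands": [[0.45, [0, 0, 0.003], 0], [0.45, [0, 0, 0.006], 0], [0.45, [0, 0, 0.009], 0], [0.45, [0, 0, 0.012], 0], [0.45, [0, 0, 0.015], 0], [0.45, [0, 0, 0.018], 0], [0.45, [0, 0, 0.02], 0], [0.45, [0, 0, 0.02], 0], [0.45, [0, 0, 0.02], 0], [0.45, [0, 0, 0.02], 0]]}}

```text
clock: 10.85
tcp_pos: [0.4621, 0.155, -0.0057]
tool_rot: [3.142, -0.0, 0.313]
force: [0.7, 0.0, -0.2]
width: 0.446
finger_force: 0.0
```

Emit:
{"method": "carry_out", "body": {"commands": [[0.45, [0, 0, 0.003], 0], [0.45, [0, 0, 0.006], 0], [0.45, [0, 0, 0.009], 0], [0.45, [0, 0, 0.012], 0], [0.45, [0, 0, 0.015], 0], [0.45, [0, 0, 0.018], 0], [0.45, [0, 0, 0.02], 0], [0.45, [0, 0, 0.02], 0], [0.45, [0, 0, 0.02], 0], [0.45, [0, 0, 0.02], 0]]}}

```text
clock: 11.68
tcp_pos: [0.4621, 0.155, -0.0117]
tool_rot: [3.142, -0.0, 0.313]
force: [0.3, 0.4, 0.2]
width: 0.45
finger_force: 0.0
```

```bash
python3 - <<'E'
from h import *
w=viewer.snapshot("wrist")["pixels"]; q=viewer.snapshot("scene")["pixels"]; go([.461,.1545,.004],18)
o=np.zeros((384,800,3),np.uint8)
o[:,:512]=w; o[:288,512:]=cv2.resize(q[180:240,190:250],(288,288),interpolation=cv2.INTER_CUBIC)
cv2.imwrite("pics/w5.png",o[:,:,::-1])
E
```

```text
t 11.78 tcp [ 0.4622  0.155  -0.0117] yaw 17.9 w 0.451 ff 0.0 q6 1.35 -> shift [-0.004  0.    -0.052] spin -0.001
```

View pics/w5.png

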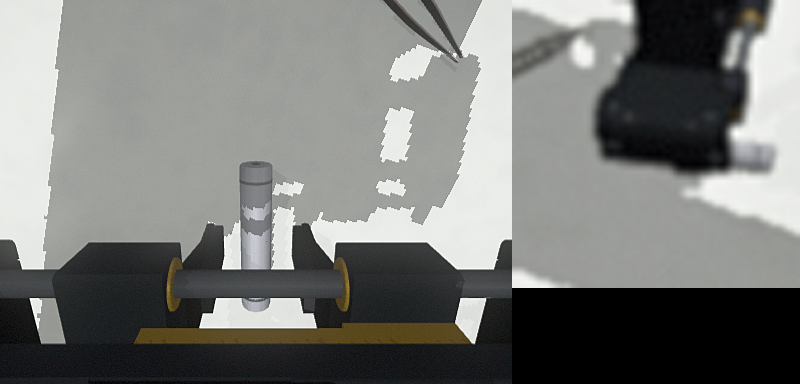

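The bar (32 px wide) now scales the same as the finger gap (70 px for 39 mm), so the tips are near the bar's mid-height. I'll keep feeling for the bench.

Emit:
{"method": "carry_out", "body": {"commands": [[0.45, [0, 0, 0.002], 0], [0.45, [0, 0, 0.004], 0], [0.45, [0, 0, 0.006], 0], [0.45, [0, 0, 0.008], 0], [0.45, [0, 0, 0.01], 0], [0.45, [0, 0, 0.012], 0], [0.45, [0, 0, 0.014], 0], [0.45, [0, 0, 0.014], 0], [0.45, [0, 0, 0.014], 0], [0.45, [0, 0, 0.014], 0]]}}

```text
clock: 12.62
tcp_pos: [0.4621, 0.155, -0.0159]
tool_rot: [-3.142, -0.0, 0.313]
force: [0.0, 0.8, -0.1]
width: 0.449
finger_force: 0.0
```

Emit:
{"method": "carry_out", "body": {"commands": [[0.45, [0, 0, 0.002], 0], [0.45, [0, 0, 0.004], 0], [0.45, [0, 0, 0.006], 0], [0.45, [0, 0, 0.008], 0], [0.45, [0, 0, 0.01], 0], [0.45, [0, 0, 0.01], 0], [0.45, [0, 0, 0.01], 0], [0.45, [0, 0, 0.01], 0], [0.45, [0, 0, 0.01], 0], [0.45, [0, 0, 0.01], 0]]}}

```text
clock: 13.45
tcp_pos: [0.4621, 0.155, -0.0189]
tool_rot: [-3.142, -0.0, 0.313]
force: [-0.2, 0.1, 0.5]
width: 0.449
finger_force: 0.0
```

Emit:
{"method": "carry_out", "body": {"commands": [[0.0, [0, 0, 0], 0], [0, [0, 0, 0], 0], [0, [0, 0, 0], 0], [0, [0, 0, 0], 0], [0, [0, 0, 0], 0], [0, [0, 0, 0], 0], [0, [0, 0, 0], 0], [0, [0, 0, 0], 0], [0, [0, 0, 0], 0], [0, [0, 0, 0], 0]], "grip_force": 20}}

```text
clock: 14.28
tcp_pos: [0.462, 0.155, -0.0189]
tool_rot: [-3.142, 0.0, 0.313]
force: [-0.7, 0.8, 0.7]
width: 0.201
finger_force: 20.0
```

Gripped at a width of 0.201 with 20 N, with the bar centre at a reported TCP z of -0.019. Next I'll lift and carry it, turning it across the slope.

Emit:
{"method": "carry_out", "body": {"commands": [[0, [0, 0, -0.08], 0], [0, [0, 0, -0.2], 0], [0, [0, 0, -0.32], -0.08], [0, [0.01, 0.1, -0.36], -0.16], [0, [0.02, 0.23, -0.36], -0.24], [0, [0.03, 0.36, -0.36], -0.32], [0, [0.03, 0.49, -0.36], -0.4], [0, [0.04, 0.62, -0.36], -0.48], [0, [0.045, 0.74, -0.36], -0.56], [0, [0.047, 0.83, -0.36], -0.63]]}}

```text
clock: 15.12
tcp_pos: [0.5536, -0.0812, 0.0889]
tool_rot: [3.14, 0.001, 1.275]
force: [1.0, 0.8, -1.7]
width: 0.201
finger_force: 20.0
```

```bash
python3 - <<'E'
from h import *
go([.554,-.083,.085],99.3)
E
```

```text
t 15.12 tcp [ 0.5536 -0.0812  0.0889] yaw 73.0 w 0.201 ff 20.0 q6 -0.05 -> shift [-0.005  0.003  0.013] spin -0.292
```

Emit:
{"method": "carry_out", "body": {"commands": [[0, [-0.005, 0.003, 0.0], -0.08], [0, [-0.005, 0.003, 0.02], -0.15], [0, [-0.005, 0.003, 0.05], -0.22], [0, [-0.005, 0.003, 0.1], -0.29], [0, [-0.005, 0.003, 0.14], -0.29], [0, [-0.005, 0.003, 0.17], -0.29], [0, [-0.005, 0.003, 0.19], -0.29], [0, [-0.005, 0.003, 0.196], -0.29], [0, [-0.005, 0.003, 0.196], -0.29], [0, [-0.005, 0.003, 0.196], -0.29]]}}

```text
clock: 15.95
tcp_pos: [0.553, -0.0793, 0.0305]
tool_rot: [3.141, 0.0, 1.726]
force: [0.6, 0.1, -2.0]
width: 0.2
finger_force: 20.0
```

```bash
python3 - <<'E'
from h import *
w=viewer.snapshot("wrist")["pixels"]; q=viewer.snapshot("scene")["pixels"]; go([.554,-.083,.016],99.3)
o=np.zeros((384,800,3),np.uint8)
o[:,:512]=w; o[:288,512:]=cv2.resize(q[120:192,210:282],(288,288),interpolation=cv2.INTER_CUBIC)
cv2.imwrite("pics/w6.png",o[:,:,::-1])
E
```

```text
t 16.05 tcp [ 0.5532 -0.0794  0.0309] yaw 98.9 w 0.199 ff 20.0 q6 -0.5 -> shift [-0.012  0.001  0.05 ] spin -0.005
```

View pics/w6.png

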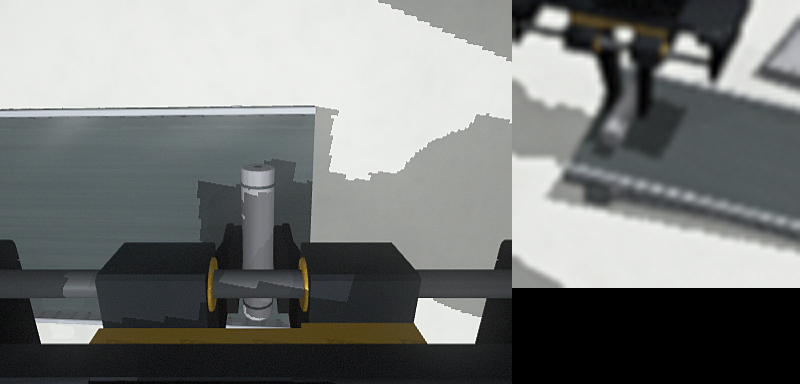

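The bar lies parallel to the plate's high edge (column 312), with the bar at column 257 and the side rims at rows 108 and 320. I'll lower it by feel.

Emit:
{"method": "carry_out", "body": {"commands": [[0, [-0.012, 0.0, 0.008], 0], [0, [-0.012, 0.0, 0.016], 0], [0, [-0.012, 0.0, 0.024], 0], [0, [-0.012, 0.0, 0.032], 0], [0, [-0.012, 0.0, 0.037], 0], [0, [-0.012, 0.0, 0.042], 0], [0, [-0.012, 0.0, 0.046], 0], [0, [-0.012, 0.0, 0.046], 0], [0, [-0.012, 0.0, 0.046], 0], [0, [-0.012, 0.0, 0.046], 0]]}}

```text
clock: 16.88
tcp_pos: [0.5533, -0.0828, 0.0165]
tool_rot: [3.142, 0.0, 1.726]
force: [0.5, -0.3, -2.4]
width: 0.198
finger_force: 20.0
```

Emit:
{"method": "carry_out", "body": {"commands": [[0, [0, 0.0, 0.001], 0], [0, [0, 0.0, 0.002], 0], [0, [0, 0.0, 0.003], 0], [0, [0, 0.0, 0.004], 0], [0, [0, 0.0, 0.005], 0], [0, [0, 0.0, 0.006], 0], [0, [0, 0.0, 0.006], 0], [0, [0, 0.0, 0.006], 0], [0, [0, 0.0, 0.006], 0], [0, [0, 0.0, 0.006], 0]]}}

```text
clock: 17.72
tcp_pos: [0.5532, -0.0828, 0.0147]
tool_rot: [3.142, 0.0, 1.726]
force: [-0.6, 0.8, -1.8]
width: 0.195
finger_force: 20.0
```

Emit:
{"method": "carry_out", "body": {"commands": [[0, [0, 0.0, 0.001], 0], [0, [0, 0.0, 0.002], 0], [0, [0, 0.0, 0.003], 0], [0, [0, 0.0, 0.004], 0], [0, [0, 0.0, 0.005], 0], [0, [0, 0.0, 0.006], 0], [0, [0, 0.0, 0.006], 0], [0, [0, 0.0, 0.006], 0], [0, [0, 0.0, 0.006], 0], [0, [0, 0.0, 0.006], 0]]}}

```text
clock: 18.55
tcp_pos: [0.5533, -0.0828, 0.0145]
tool_rot: [3.141, 0.0, 1.726]
force: [-2.9, 0.8, 11.7]
width: 0.203
finger_force: 20.0
```

Contact felt at about 12 N. I'll ease up slightly, open, then lift quickly.

Emit:
{"method": "carry_out", "body": {"commands": [[0, [0, 0, -0.005], 0], [0, [0, 0, -0.007], 0], [0.6, [0, 0, -0.007], 0], [0.8, [0, 0, -0.009], 0], [0.8, [0, 0, -0.06], 0], [0.8, [0, 0, -0.18], 0], [0.8, [0, 0, -0.3], 0], [0.8, [0, 0, -0.35], 0], [0.8, [0, 0, -0.35], 0], [0.8, [0, 0, -0.35], 0]]}}

```text
clock: 19.38
tcp_pos: [0.5539, -0.0831, 0.1187]
tool_rot: [3.139, 0.001, 1.726]
force: [0.3, 0.8, 0.1]
width: 0.716
finger_force: 0.0
```

```bash
python3 - <<'E'
from h import *
w=viewer.snapshot("wrist")["pixels"]; q=viewer.snapshot("scene")["pixels"]; go([.475,.351,.1],-12)
np.savez("/tmp/b.npz",w=w,q=q)
E
```

```text
t 19.48 tcp [ 0.5522 -0.0825  0.1168] yaw 98.9 w 0.771 ff 0.0 q6 -0.5 -> shift [ 1.467 -0.031  0.056] spin -0.768
```

Emit:
{"method": "carry_out", "body": {"commands": [[0.8, [0.13, 0, 0], 0], [0.8, [0.27, 0, 0], -0.05], [0.8, [0.4, 0, 0], -0.12], [0.8, [0.54, 0, 0], -0.19], [0.8, [0.67, 0, 0], -0.26], [0.8, [0.8, 0, 0], -0.33], [0.8, [0.9, 0, 0], -0.4], [0.8, [0.97, 0, 0], -0.47], [0.8, [1, 0, 0], -0.54], [0.8, [1, 0, 0], -0.6]]}}

```text
clock: 20.32
tcp_pos: [0.5048, 0.2158, 0.1159]
tool_rot: [-3.14, -0.003, 2.677]
force: [0.4, -0.8, 0.6]
width: 0.801
finger_force: 0.0
```

```bash
python3 - <<'E'
from h import *
s=viewer.snapshot("top"); t=s["pixels"]
go([.474,.347,.09],-12)
b=np.load("/tmp/b.npz"); o=np.zeros((600,800,3),np.uint8)
o[:300,:400]=cv2.resize(b["w"],(400,300)); o[:300,400:]=cv2.resize(b["q"][130:205,210:310],(400,300))
o[300:,:400]=cv2.resize(t[130:235,250:390],(400,300)); o[300:,400:]=cv2.resize(viewer.snapshot("wrist")["pixels"],(400,300))
cv2.imwrite("pics/w7.png",o[:,:,::-1])
E
```

```text
t 20.37 tcp [0.5051 0.2147 0.1159] yaw 153.5 w 0.798 ff 0.0 q6 -0.91 -> shift [0.289 0.348 0.086] spin -0.161
```

View pics/w7.png

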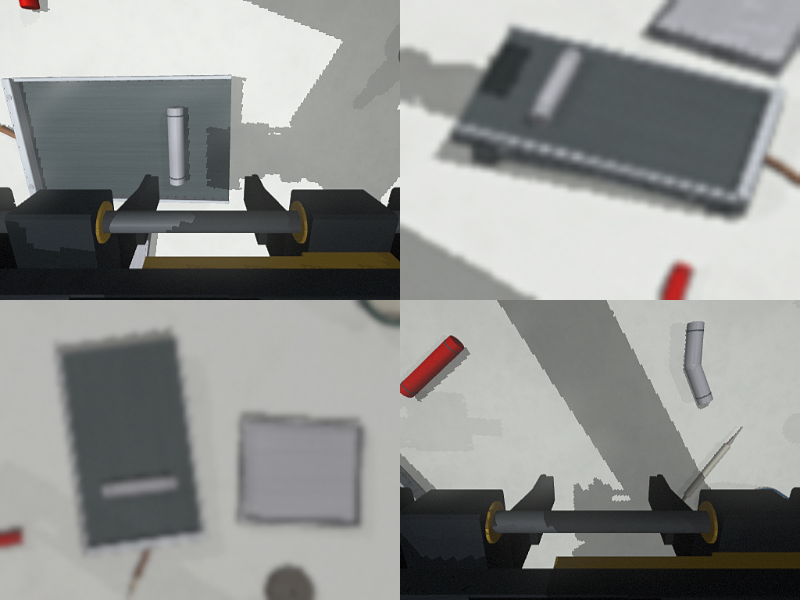

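The panels show the spindle released cleanly and rolling down square to the slope; in the lower-left panel it is past the middle. The bent one is at about (695,365) in the last panel. That was my tenth picture, so from here I work from numbers only.

Emit:
{"method": "carry_out", "body": {"commands": [[0.8, [0.07, 0.09, 0.02], -0.06], [0.8, [0.14, 0.18, 0.04], -0.12], [0.8, [0.22, 0.27, 0.06], -0.16], [0.8, [0.29, 0.35, 0.09], -0.16], [0.8, [0.29, 0.35, 0.09], -0.16], [0.8, [0.29, 0.35, 0.09], -0.16], [0.8, [0.29, 0.35, 0.09], -0.16], [0.8, [0.29, 0.35, 0.09], -0.16], [0.8, [0.29, 0.35, 0.09], -0.16], [0.8, [0.29, 0.35, 0.09], -0.16]]}}

```text
clock: 21.25
tcp_pos: [0.478, 0.3455, 0.0911]
tool_rot: [3.141, 0.0, 2.917]
force: [1.1, -0.8, 0.4]
width: 0.799
finger_force: 0.0
```

```bash
python3 - <<'E'
from h import *
s=viewer.snapshot("wrist"); p=s["pixels"].astype(int); g=cv2.cvtColor(s["pixels"],cv2.COLOR_RGB2GRAY)
m=(((p[:,:,2]-p[:,:,0])>2)&(g<190)&(g>60)).astype(np.uint8); m[224:]=0
m=cv2.morphologyEx(m,cv2.MORPH_CLOSE,np.ones((3,3)))
z=np.linalg.inv(s["T"])@np.array([.475,.351,.009,1]); e=z[:2]/z[2]*s["fx"]+[s["cx"],s["cy"]]; print("expect",e)
cs,_=cv2.findContours(m,cv2.RETR_EXTERNAL,cv2.CHAIN_APPROX_NONE)
for c in cs:
    if cv2.contourArea(c)<600: continue
    c=c[:,0]; print(cv2.boundingRect(c),cv2.contourArea(c))
    w=ray(s,c,.009)[:,:2].astype(np.float32); M=cv2.moments(w[:,None]); print(cv2.minAreaRect(w),M["m10"]/M["m00"],M["m01"]/M["m00"])
    if np.linalg.norm(c.mean(0)-e)<40:
        f=np.zeros_like(m); cv2.drawContours(f,[c],-1,1,-1)
        for r in range(c[:,1].min(),c[:,1].max()+1,8): x=np.flatnonzero(f[r]); print(r,x.min(),x.max())
t=viewer.snapshot("top"); g=cv2.cvtColor(t["pixels"],cv2.COLOR_RGB2GRAY)[140:214,262:330]
yx=np.argwhere(g>125); 
go([.474,.347,-.019],-12); n,l,stt,cen=cv2.connectedComponentsWithStats((g[10:-10,12:-12]>115).astype(np.uint8)); print(stt,cen+[274,150])
E
```

```text
expect [263.53198278 180.82071464]
(248, 129, 30, 95) 1716.5
((0.4723833203315735, 0.3503868579864502), (0.02555033564567566, 0.08716969937086105), 77.50900268554688) 0.4732589703036988 0.35058394108306457
129 259 259
137 256 277
145 255 275
153 254 273
161 253 271
169 251 270
177 250 268
185 250 267
193 251 270
201 253 272
209 255 273
217 256 274
(395, 56, 117, 52) 2433.0
((0.4284615218639374, 0.5203152894973755), (0.10015852749347687, 0.01889931969344616), 62.173736572265625) 0.42901677309032943 0.5227919051468789
t 21.35 tcp [0.4779 0.3459 0.0912] yaw 167.2 w 0.798 ff 0.0 q6 -0.91 -> shift [0.013 0.001 0.367] spin -0.009
[[   0    0   44   54 2184]
 [  38    0    6   38  119]
 [   0   26    5   28   73]] [[295.08836996 176.66437729]
 [315.57983193 163.38655462]
 [275.08219178 192.95890411]]
```

```bash
python3 - <<'E'
from h import *
s=viewer.snapshot("wrist"); k=ray(s,[(258.5,182)],.009)[0]; print(k); go([k[0],k[1],-.019]); go([k[0]+.0,k[1],-.019],-12)
E
```

```text
[0.47494999 0.34673111 0.009     ]
t 21.4 tcp [0.4777 0.3461 0.0911] yaw 167.2 w 0.8 ff 0.0 q6 -0.91 -> shift [0.01  0.    0.367] spin 0
t 21.4 tcp [0.4777 0.3461 0.0911] yaw 167.2 w 0.8 ff 0.0 q6 -0.91 -> shift [0.01  0.    0.367] spin -0.009
```

Emit:
{"method": "carry_out", "body": {"commands": [[0.6, [0.01, 0, 0.08], 0], [0.6, [0.01, 0, 0.18], 0], [0.6, [0.01, 0, 0.26], 0], [0.6, [0.01, 0, 0.31], 0], [0.6, [0.01, 0, 0.335], 0], [0.6, [0.01, 0, 0.34], 0], [0.6, [0.01, 0, 0.345], 0], [0.6, [0.01, 0, 0.35], 0], [0.6, [0.01, 0, 0.35], 0], [0.6, [0.01, 0, 0.35], 0]]}}

```text
clock: 22.23
tcp_pos: [0.4751, 0.3477, -0.0131]
tool_rot: [3.14, 0.002, 2.92]
force: [0.3, -0.2, -0.1]
width: 0.599
finger_force: 0.0
```

Emit:
{"method": "carry_out", "body": {"commands": [[0.4, [0, 0, 0.003], 0], [0.4, [0, 0, 0.006], 0], [0.4, [0, 0, 0.009], 0], [0.4, [0, 0, 0.012], 0], [0.4, [0, 0, 0.015], 0], [0.4, [0, 0, 0.017], 0], [0.4, [0, 0, 0.017], 0], [0.4, [0, 0, 0.017], 0], [0.4, [0, 0, 0.017], 0], [0.4, [0, 0, 0.017], 0]]}}

```text
clock: 23.07
tcp_pos: [0.4744, 0.3474, -0.0192]
tool_rot: [3.142, 0.0, 2.92]
force: [-0.5, 0.4, -0.4]
width: 0.402
finger_force: 0.0
```

Emit:
{"method": "carry_out", "body": {"commands": [[0, [0, 0, 0], 0], [0, [0, 0, 0], 0], [0, [0, 0, 0], 0], [0, [0, 0, 0], 0], [0, [0, 0, 0], 0], [0, [0, 0, 0], 0], [0, [0, 0, 0], 0], [0, [0, 0, 0], 0], [0, [0, 0, 0], 0], [0, [0, 0, 0], 0]], "grip_force": 25}}

```text
clock: 23.9
tcp_pos: [0.4744, 0.3474, -0.0192]
tool_rot: [3.141, 0.0, 2.92]
force: [-0.1, 0.4, -0.1]
width: 0.213
finger_force: 24.1
```

Emit:
{"method": "carry_out", "body": {"commands": [[0, [0, 0, -0.08], 0], [0, [0, 0, -0.2], 0], [0, [0, 0, -0.33], 0], [0, [0, 0, -0.45], 0.07], [0, [-0.02, -0.1, -0.5], 0.14], [0, [-0.04, -0.22, -0.5], 0.21], [0, [-0.06, -0.35, -0.5], 0.28], [0, [-0.08, -0.48, -0.5], 0.35], [0, [-0.1, -0.61, -0.5], 0.42], [0, [-0.12, -0.74, -0.5], 0.49]]}}

```text
clock: 24.73
tcp_pos: [0.4596, 0.1213, 0.1306]
tool_rot: [-3.141, -0.0, 2.145]
force: [0.1, -1.2, -1.9]
width: 0.213
finger_force: 24.1
```

```bash
python3 -c "
from h import *
go([.437,-.307,.13],90)"
```

```text
t 24.73 tcp [0.4596 0.1213 0.1306] yaw 122.9 w 0.213 ff 24.1 q6 -0.55 -> shift [-1.158 -0.839  0.002] spin 0.366
```

Emit:
{"method": "carry_out", "body": {"commands": [[0, [-0.11, -0.08, 0], 0.07], [0, [-0.22, -0.16, 0], 0.14], [0, [-0.33, -0.24, 0], 0.21], [0, [-0.44, -0.32, 0], 0.28], [0, [-0.55, -0.4, 0], 0.36], [0, [-0.66, -0.48, 0], 0.36], [0, [-0.77, -0.56, 0], 0.36], [0, [-0.88, -0.64, 0], 0.36], [0, [-0.98, -0.71, 0], 0.36], [0, [-1.0, -0.725, 0], 0.36]]}}

```text
clock: 25.57
tcp_pos: [0.4439, -0.2543, 0.131]
tool_rot: [3.138, 0.005, 1.58]
force: [0.6, -0.1, -1.9]
width: 0.212
finger_force: 24.1
```

```bash
python3 -c "
from h import *
go([.437,-.307,.03],90)"
```

```text
t 25.57 tcp [ 0.4439 -0.2543  0.131 ] yaw 90.5 w 0.212 ff 24.1 q6 -0.75 -> shift [-0.175 -0.025  0.337] spin 0.006
```

Emit:
{"method": "carry_out", "body": {"commands": [[0, [-0.1, -0.02, 0], 0], [0, [-0.175, -0.025, 0], 0], [0, [-0.175, -0.025, 0.03], 0], [0, [-0.175, -0.025, 0.12], 0], [0, [-0.175, -0.025, 0.22], 0], [0, [-0.175, -0.025, 0.31], 0], [0, [-0.175, -0.025, 0.37], 0], [0, [-0.175, -0.025, 0.4], 0], [0, [-0.175, -0.025, 0.4], 0], [0, [-0.175, -0.025, 0.4], 0]]}}

```text
clock: 26.4
tcp_pos: [0.436, -0.2993, 0.0106]
tool_rot: [-3.141, -0.001, 1.585]
force: [0.6, -1.1, -1.8]
width: 0.212
finger_force: 24.1
```

Emit:
{"method": "carry_out", "body": {"commands": [[0, [0, 0, 0.015], 0], [0, [0, 0, 0.03], 0], [0, [0, 0, 0.045], 0], [0, [0, 0, 0.055], 0], [0, [0, 0, 0.065], 0], [0, [0, 0, 0.073], 0], [0, [0, 0, 0.078], 0], [0, [0, 0, 0.078], 0], [0, [0, 0, 0.078], 0], [0, [0, 0, 0.078], 0]]}}

```text
clock: 27.23
tcp_pos: [0.4361, -0.2999, -0.0126]
tool_rot: [3.141, 0.0, 1.585]
force: [-0.8, 0.5, -1.9]
width: 0.211
finger_force: 24.1
```

Emit:
{"method": "carry_out", "body": {"commands": [[0, [0, 0, 0.003], 0], [0, [0, 0, 0.006], 0], [0, [0, 0, 0.008], 0], [0, [0, 0, 0.008], 0], [0.45, [0, 0, 0.006], 0], [0.45, [0, 0, 0.006], 0], [0.45, [0, 0, 0.006], 0], [0.45, [0, 0, 0.006], 0], [0.45, [0, 0, 0.006], 0], [0.45, [0, 0, 0.0], 0]]}}

```text
clock: 28.07
tcp_pos: [0.4359, -0.2998, -0.0127]
tool_rot: [-3.141, -0.0, 1.584]
force: [0.8, -0.5, 0.5]
width: 0.442
finger_force: 0.0
```

Emit:
{"method": "carry_out", "body": {"commands": [[0.45, [0, 0, -0.03], 0], [0.45, [0, 0, -0.1], 0], [0.45, [0, 0, -0.22], 0], [0.45, [0, 0, -0.35], 0], [0.45, [0, 0, -0.45], 0], [0.45, [-0.1, 0, -0.5], 0], [0.45, [-0.23, 0, -0.5], 0], [0.45, [-0.36, 0, -0.5], 0], [0.45, [-0.49, 0, -0.5], 0], [0.45, [-0.6, 0, -0.5], 0]]}}

```text
clock: 28.9
tcp_pos: [0.4384, -0.4825, 0.1388]
tool_rot: [3.14, 0.002, 1.584]
force: [-0.1, -0.4, -0.3]
width: 0.449
finger_force: 0.0
```

Emit:
{"method": "carry_out", "body": {"commands": [[0.45, [-0.13, 0, -0.1], 0], [0.45, [-0.26, 0, -0.2], 0], [0.45, [-0.39, 0, -0.2], 0], [0.45, [-0.5, 0, -0.2], 0], [0.45, [-0.5, 0, -0.2], 0], [0.45, [-0.5, 0, -0.2], 0], [0.45, [-0.5, 0, -0.2], 0], [0.45, [-0.5, 0, -0.2], 0], [0.45, [-0.5, 0, -0.2], 0], [0.45, [-0.5, 0, -0.2], 0]]}}

```text
clock: 29.73
tcp_pos: [0.441, -0.6283, 0.1977]
tool_rot: [-3.141, -0.001, 1.586]
force: [0.7, 0.6, -1.3]
width: 0.446
finger_force: 0.0
```

```bash
python3 - <<'E'
from h import *
go([.437,-.307,.1],90)
s=viewer.snapshot("top"); p=s["pixels"].astype(int); g=cv2.cvtColor(s["pixels"],cv2.COLOR_RGB2GRAY)
np.set_printoptions(linewidth=300)
print("plate low end"); print(g[186:222:2,272:330:2])
print("tray"); print(g[166:214:2,330:382:2])
E
```

```text
t 29.73 tcp [ 0.441  -0.6283  0.1977] yaw 90.9 w 0.446 ff 0.0 q6 -1.12 -> shift [1.071 0.003 0.326] spin 0.01
plate low end
[[116 103  77  50  49  51  50  51  51  49  50  53  67  76  76  75  77  76  76  76  76  76  96 149 170 173 173 179 179]
 [116 108  74  52  48  50  50  50  49  51  51  61  76  77  77  78  77  75  76  77  77  75  83 142 172 173 174 177 179]
 [116 109  82  55  50  50  50  50  51  51  64  75  79  77  77  77  78  76  75  76  76  75  78 140 170 172 173 176 179]
 [117 111  95  57  51  49  49  50  52  60  74  78  79  78  77  75  77  75  74  76  76  75  78 135 165 171 172 176 178]
 [116 113  90  56  51  50  51  50  59  73  78  77  78  78  77  77  76  76  76  76  75  75  77 115 161 169 170 174 177]
 [116 115  92  63  51  49  51  59  73  76  78  78  78  77  77  77  77  76  75  77  75  75  74 104 161 170 171 174 178]
 [117 115 100  76  51  50  59  74  77  77  77  78  79  78  77  76  77  75  75  76  74  74  75 102 159 170 171 177 178]
 [116 116 103  75  51  61  74  78  78  76  76  78  78  78  77  77  77  76  75  75  76  75  74  95 143 167 172 176 180]
 [116 116 106  75  61  7
[... 3040 characters left out ...]
 136 119  92  65  46  35  34  33  33  35  39  44  49  54]
 [178 161 124 138 143 146 146 145 144 141 126 102  76  51  36  34  36  36  33  37  41  48  53  57  59  62]
 [177 151 124 129 133 137 142 131 108  92  57  39  31  34  33  32  36  40  46  51  54  59  60  62  63  62]
 [179 153 134 118 100  94  90  69  43  35  31  32  32  34  40  44  49  55  57  58  61  63  61  63  62  61]
 [179 163 135 109  69  45  35  32  29  34  37  36  42  47  54  57  59  62  62  62  64  62  62  62  62  63]
 [153 114  72  44  33  33  36  34  36  42  47  52  57  58  61  63  63  62  63  62  62  61  63  61  62  62]
 [ 60  41  35  35  34  36  40  46  50  56  59  61  60  62  63  62  61  62  63  63  63  63  62  62  61  61]]
```

The top-camera values show the straight bar (columns 288–312, rows 209–214) flush against the stop bar. The bent one lies inside the tray (columns 340–364, rows 186–192), and the arm is clear.

```bash
python3 -c "
from rig import bot
print(bot.hand_in())"
```

```text
the job is handed in; nothing more can be done
None
```

I handed the job in at about 30 s of the 69 s allowed: the straight spindle rolled down by itself and lies against the stop bar, and the bent one is in the tray, both read from the top camera; no verdict came back.

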